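# Set the counter scale's portion dial

### The arm

A 6-joint arm with a two-finger parallel gripper is mounted at the origin on the work surface. World frame = base frame: x ahead of the robot, y to its left, z up, the work surface at z = 0. Lengths are in m, angles in rad, forces in N, time in s.
With the tool pointing down it reaches from about 0.35 to 0.975 m from the base axis. Payload 4.9 kg.
Tool frame: the origin (TCP) lies midway between the tips of the shut fingers; the grasp point (between the pads) lies behind it (manip.tcp_to_grasp is the z of the grasp point in the tool frame, in m); z points along the fingers, y is the direction in which the jaws open and shut (so a half turn about z gives the same grasp; the last joint's range is limited). The gripper opens to 85 mm and grips with 20 to 120 N. Pads are 22 mm wide; open, the fingers measure 114 mm over their backs; the gripper's body (76 mm by 85 mm) begins 54 mm behind the grasp point. The pads swing forward as they close: fully open they stand 13 mm farther back than shut.
Start: joints at [0.998, 0.053, 1.613, -0, 1.476, -0.119], TCP at [0.274, 0.562, 0.231] pointing down, gripper open.
Joint ranges: [-3.01, 3.01], [-1.01, 2.22], [0.06, 2.58], [-1.02, 4.17], [0.09, 2.62], [-3.14, 3.14]. Speed limits (rad/s): [2.57, 2.57, 3.14, 3.14, 3.14, 3.14].

### API

Orientations are given as a unit quaternion [w, x, y, z].
In Python, from plant import status, vision, order, regions_of, manip gives the robot as it stands. The module is installed in compiled form; this text tells all that it offers.
- The arm moves only by the shell command python3 -m crank 'ROWS'. ROWS is JSON, one flat list of numbers, 5 for each row, row after row: the shift along the tool's x, y, z in mm, then the turn about the tool's z in degrees, then the opening in per cent of the stroke, from 0 (shut) to 100 (fully open). In form: [tx, ty, tz, yaw, fingers, tx, ty, tz, yaw, fingers, ...]. A call has exactly 10 rows; each row is the pose to reach, as a shift and turn from the pose commanded when the call began, along the tool's axes at that moment; what a row does not reach only later rows make up. A row lasts 1/10 s, in which the tool goes at most 50 mm and 8.59 degrees, less where a joint would pass 70% of its speed; a pose out of reach is approached as far as the arm can. A call with a gripper value outside its range is refused whole. The fingers move at their own pace and stop on an object; the grip force is fixed at half the most. Time passes only in rows, so rows that repeat a pose let the fingers close, or fill a call up. It gives the time, the measured TCP pose, the force and the opening at its end, in the units of the state.
- status.state(): the state, without advancing time (a new reading comes with each control period).
- vision.grab_frame(name): name is "scene" or "side" or "wrist"; returns (picture, depth): 400x640x3 uint8, red, green, blue; 400x640 float32, m along the optical axis (not along the pixel's ray), 0 where there is no reading.
- vision.get_calibration(name): a dict with "camera_matrix" (3x3 intrinsics, pixels), "R" (3x3) and "t" (3): a world point X has camera coordinates R X + t. Camera axes: x right, y down, z forward; pixel columns grow to the right and rows downward; lengths in m; the calibration is good to about 2 mm. A picture is of the moment at which its call begins: read the wrist's pose just before it. get_calibration takes no time and is no camera call; for the wrist camera it gives the pose at the moment of the call.
- order.job_done(): hands the job in, once; it reports no verdict.
Trained networks look in the newest picture that a camera, given by its name, has taken for a name from the list of things; names that differ only in an ending like _2 or _b are one class to them, and where a whole thing is asked for, a point or a joint stands for the part that bears it (a point fixed in the world has none). Each returns a list of dicts, best first, with "confidence" (0 to 1); they miss things now and then, are a little off and sometimes report something else, mostly with a low value. They report only what shows in the picture. A call takes as long as a camera call.
- regions_of(camera, name): "region" (400x640 bool, what is visible of it) and "extent" ([centre column, centre row, width, height] in pixels, round what is visible of it).
The state is a dict: "time": time; "joint_pos": joint angles; "joint_vel": joint speeds; "joint_efforts": joint torques, N m; "tool_pos": TCP position; "tool_rot": TCP orientation; "contact_force": force on the tool from outside, world axes, zero at the start; "ft_torque": the same for the moment, N m; "gripper_width": opening from 0.0 (shut) to 1.0 (fully open).
Only numpy, scipy, OpenCV 4.12 (cv2) and the standard library are available. Lean on these libraries where they do the work, as an engineer would, in place of code of your own. Each camera call takes 0.05 s, during which the arm holds its last target. There are 200 camera calls.

### The job

Set the portion dial of the shop's counter scale: with closed fingers, push the dial round by its upright peg (push it, do not grip it) until the white index mark lines up with the one long line on the ring around the dial. Then press the round key beside it fully down with a fingertip and let it come up again. Leave the square key alone, and do not lift or shift the scale or disturb the goods around it.

Things in the scene. Friction and masses are not known exactly. Their poses are not given: they have to be found in the camera images.
- scale: The shop's counter scale, a grey box 360 (x) x 320 (y) x 70 mm tall on rubber feet, about 4 kg, standing loose on the counter. Origin: centre of its underside; its x axis points from its front (dial and keys) to its back, y to its left, z up. A steel goods pan covers the rear half (own x from 15 to 175 mm, top 98 mm above the counter). The portion dial is front left, the two keys are front right.
- dial_axis (a point): The dial's vertical axis at the height of the dial's flat top, 84 mm above the counter (at x -80, y 50 mm in the scale's frame). The dial is a flat black disc, 116 mm in diameter, 12 mm thick.
- peg: Upright round steel finger peg with a revolving sleeve on top of the dial, 12 mm in diameter, 26 mm tall, 42 mm from the dial's axis, diametrically opposite the index mark. Origin: centre of its foot, on the dial's top. It travels round with the dial, and its sleeve revolves freely about its own upright axis, so it rolls along a finger. Its top is 110 mm above the counter. Only to be pushed from the side; squeezing it, or pressing it with more than 30 N, is wrong.
- index_mark (a point): Outer end of the dial's index mark, a white radial bar 5 mm wide and 42 mm long on the black dial; the point lies 62 mm from the dial's axis.
- target_line (a point): Inner end of the target line: the one long line (24 mm long, 5 mm wide, black) among 23 short lines (8 mm long, 2 mm wide) printed 15 degrees apart on the flat white scale ring, 176 mm in diameter, around the dial. The point lies 62 mm from the dial's axis, where the index mark's end meets it when lined up. The ring is flat and does not turn under the hand.
- dial (a joint): The dial's angle in rad, growing counter-clockwise seen from above; at 0 the index mark points to the scale's front (its own -x). Stops at -1.9 and 1.9. The dial is stiff enough to stay where it is left (about 0.1 N m, some 2.5 N at the peg). It starts clockwise of the target line by 0.7 to 2.6 rad, so it has to be turned counter-clockwise.
- round_key_top (a point): Centre of the top of the round key, a white cap 28 mm in diameter whose top is 80 mm above the counter, front right on the scale, the key nearer the scale's front edge.
- round_key (a joint): Travel of the round key: 0 up, 0.006 m fully down; sprung, about 5 N to push it down.
- square_key_top (a point): Centre of the top of the square key, a white cap 28 x 28 mm, top 80 mm above the counter, 66 mm behind the round key. Leave it alone.
- square_key (a joint): Travel of the square key: 0 up, 0.006 m fully down.
- sweet_jar: Glass sweet jar with metal cap, 76 mm wide, 110 mm tall, left of the scale. Origin: centre of its underside. Loose; leave it alone.
- can_a: Drink can, 66 mm wide, 115 mm tall, left of the scale. Origin: centre of its underside. Loose; leave it alone.
- can_b: Drink can, 66 mm wide, 115 mm tall, right of the scale. Origin: centre of its underside. Loose; leave it alone.
- gum_box: Cardboard box 60 x 90 x 35 mm, standing on the steel goods pan. Origin: centre of its underside. Loose; leave it alone.
- tape_dispenser: Desk tape dispenser, 110 x 45 mm, 66 mm tall, right of the scale towards the front. Origin: centre of its underside. Loose; leave it alone.
- mint_tin: Round metal tin, 68 mm wide, 28 mm tall, standing on the steel goods pan. Origin: centre of its underside. Loose; leave it alone.

How it is judged:
By the outcome, as a careful person would: the job done as asked, in the order asked, and still so for the second after the job is handed in, with the robot touching nothing.
It also fails if it takes over 54 s, if anything falls off the work surface, if the arm or the gripper's body presses on something with over 40 N, if the wrist force passes 120 N, or if a joint passes its speed limit or range.

## Working session

There is one attempt and no reset: what is moved stays moved. The work goes in short steps, Python scripts to look and compute and a shell command to move; the robot and the scene stay as the last step left them, time stands still between calls to the robot, and variables do not carry over. Pictures are saved under pics/ and viewed, on a budget of 10 in all, crops included, one or two more only if the job needs it, and the job is handed in when it is done.

```bash
mkdir -p pics; cat > h.py <<'E'
import numpy as np, cv2
from plant import status, vision, order, regions_of, manip
def world(cam,u,v,z=None,depth=None):
    c=vision.get_calibration(cam);K=np.array(c["camera_matrix"]);R=np.array(c["R"]);t=np.array(c["t"]).ravel()
    r=np.linalg.inv(K)@np.array([u,v,1.0])
    C=-R.T@t; d=R.T@r
    if z is not None: return C+d*(z-C[2])/d[2]
    return C+d*depth
def pix(cam,X):
    c=vision.get_calibration(cam);p=np.array(c["R"])@np.array(X)+np.array(c["t"]).ravel()
    q=np.array(c["camera_matrix"])@p; return q[:2]/q[2]
E
python3 - <<'E'
from h import *
s=status.state();print(s)
print(manip.tcp_to_grasp)
for n in ["scene","side"]:
    p,d=vision.grab_frame(n);cv2.imwrite(f"pics/{n}0.png",p[:,:,::-1])
    for k in ["scale","dial","peg","index_mark","target_line","round_key","square_key"]:
        try:
            for r in regions_of(n,k)[:2]: print(n,k,round(r["confidence"],2),np.round(r["extent"],1))
        except Exception as e: print(k,e)
print(vision.get_calibration("scene"))
E
```

```text
{'time': 0.0, 'joint_pos': array([ 9.97984992e-01,  5.33542551e-02,  1.61427627e+00,  1.34285496e-05,
        1.47599717e+00, -1.18978004e-01]), 'joint_vel': array([ 1.34687631e-03,  4.20457622e-04, -2.40508100e-05, -3.67567348e-04,
       -5.25509434e-04, -3.17335418e-04]), 'joint_efforts': array([-7.05626808e-04, -3.93704939e+01, -3.70164692e+01, -2.62115946e-04,
        7.37747789e-03,  9.30862001e-06]), 'tool_pos': array([0.27365742, 0.56122125, 0.23007522]), 'tool_rot': array([-3.51266800e-04,  2.24974815e-01,  9.74364048e-01, -9.54990879e-04]), 'contact_force': array([-0.30277563,  0.92524491,  0.14124713]), 'ft_torque': array([-0.03245989, -0.00829112,  0.00648499]), 'gripper_width': 1.0011830538864241}
-0.0187
scene scale 0.98 [304.4 256.9 232.9 222.8]
scene dial 0.97 [298.3 191.6  57.   46.7]
scene dial 0.47 [238.1 243.1  17.   18.4]
scene peg 0.22 [238.9 246.4  19.4  20.6]
scene index_mark 0.95 [296.6 194.4  58.6  49.6]
scene index_mark 0.52 [308.4 281.9  39.1  42.6]
scene target_line 0.6 [295.9 198.6  84.9  67.6]
scene round_key 0.64 [222.1 221.7  15.1  13.7]
scene round_key 0.51 [395.2 183.2  39.3  54.7]
scene square_key 0.78 [240.2 247.   16.7  23.7]
scene square_key 0.19 [304.6 255.8 233.4 220.3]
side scale 0.83 [292.5 217.3 188.8 127.6]
side peg 0.46 [320.6 197.3   6.6  11. ]
side index_mark 0.83 [333.8 215.4  60.   43.7]
side target_line 0.88 [336.6 218.7  90.9  55.2]
side square_key 0.62 [325.8 173.3   9.    9.7]
{'camera_matrix': array([[424.36891434,   0.        , 318.5967845 ],
       [  0.        , 424.36891434, 194.05471584],
       [  0.        ,   0.        ,   1.        ]]), 'R': array([[ 0.61181632,  0.79096178, -0.00776225],
       [ 0.67010429, -0.52349613, -0.52622432],
       [-0.42028683,  0.31675112, -0.85031036]]), 't': array([-0.38934858, -0.31425824,  1.1769846 ])}
```

```bash
python3 - <<'E'
import cv2,numpy as np
a=cv2.imread("pics/scene0.png")[140:380,170:440];b=cv2.imread("pics/side0.png")[130:300,180:400]
a=cv2.resize(a,None,fx=2.2,fy=2.2,interpolation=cv2.INTER_CUBIC);a=a[:,:594]
cv2.imwrite("pics/v1.png",cv2.resize(cv2.imread("pics/scene0.png")[140:380,170:440],(675,600),interpolation=cv2.INTER_CUBIC))
cv2.imwrite("pics/v2.png",cv2.resize(cv2.imread("pics/side0.png")[100:330,160:460],(780,598),interpolation=cv2.INTER_CUBIC))
E
```

```text
(no output)
```

View pics/v1.png

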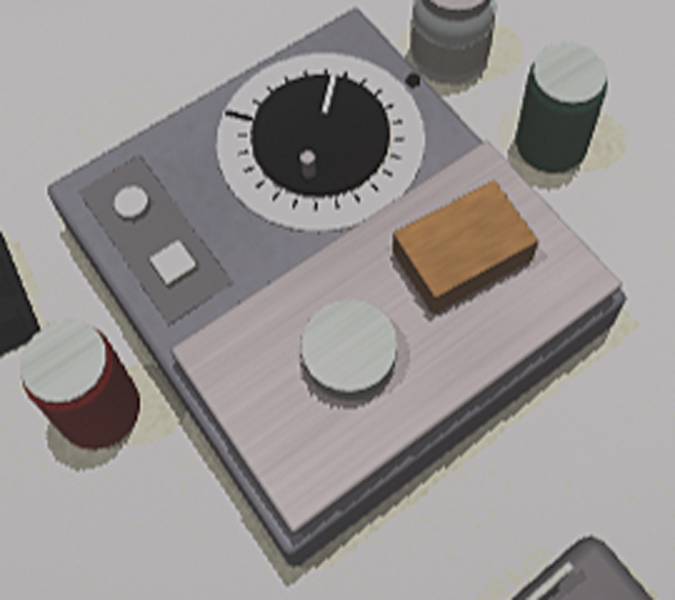

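View pics/v2.png

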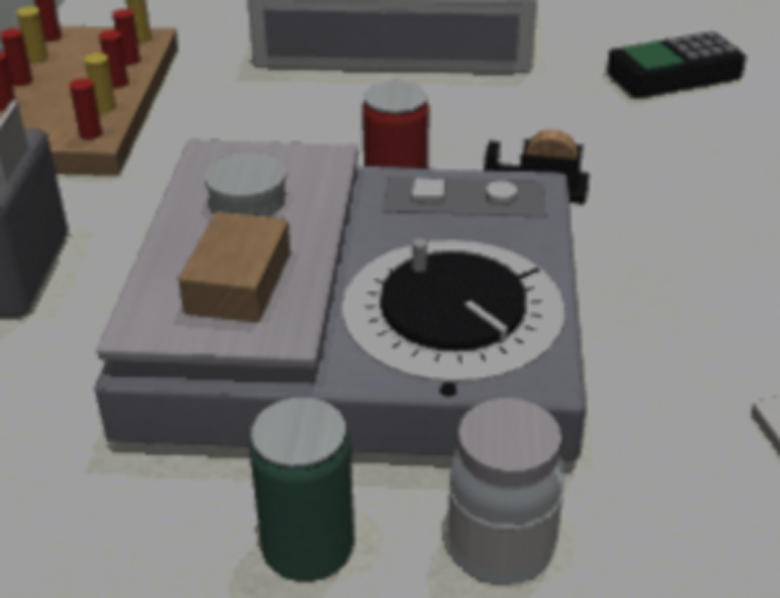

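The scene view shows the dial centre at about (298,193), index end (303,170), target line inner end (271,188), peg top (293,202), round key (222,220) and square key (240,245). The side view agrees: the peg is to the rear right, and the index must turn counter-clockwise to the long line.

```bash
python3 - <<'E'
from h import *
def S(cam,pts,z): return np.array([world(cam,*p,z=z) for p in pts])
f=lambda x,y:(170+x/2.5,140+y/2.5)
g=lambda x,y:(160+x/2.6,100+y/2.6)
names=["dial","index","tl_in","pegtop","round","square"];zs=[.084,.084,.0715,.110,.08,.08]
a=[(321,133),(333,76),(252,121),(307,156),(131,201),(174,262)]
b=[(453,301),(505,333),(517,276),(420,242),(502,190),(429,188)]
for n,z,p,q in zip(names,zs,a,b):
    print(n,np.round(world("scene",*f(*p),z=z),4),np.round(world("side",*g(*q),z=z),4))
# keys direction -> scale x axis
for cam,F,L in (("scene",f,a),("side",g,b)):
    W=[world(cam,*F(*p),z=z)[:2] for p,z in zip(L,zs)]
    d=W[5]-W[4];ax=np.arctan2(d[1],d[0])
    an=lambda v:np.degrees(np.arctan2(v[1],v[0]))
    print(cam,"scale yaw",np.degrees(ax),np.linalg.norm(d),"index",an(W[1]-W[0]),"target",an(W[2]-W[0]),"peg+180",an(W[0]-W[3]),np.linalg.norm(W[3]-W[0]))
s=status.state();w,x,y,z=s["tool_rot"]
from scipy.spatial.transform import Rotation as R
print(np.round(R.from_quat([x,y,z,w]).as_matrix(),3)); c=vision.get_calibration("wrist");print("camera pos",-np.array(c["R"]).T@np.array(c["t"]).ravel(),np.round(c["R"],2))
E
```

```text
dial [0.5461 0.0176 0.084 ] [0.5394 0.0317 0.084 ]
index [0.5059 0.0599 0.084 ] [0.4999 0.0687 0.084 ]
tl_in [ 0.4935 -0.0174  0.0715] [ 0.4873 -0.019   0.0715]
pegtop [ 0.5703 -0.0124  0.11  ] [ 0.5666 -0.0097  0.11  ]
round [ 0.5017 -0.1398  0.08  ] [ 0.4974 -0.1348  0.08  ]
square [ 0.5688 -0.1411  0.08  ] [ 0.5629 -0.1354  0.08  ]
scene scale yaw -1.1857959455749534 0.0670825572950519 index 133.5265408736982 target -146.27070148157372 peg+180 128.95947866503113 0.03859561982429801
side scale yaw -0.48380762490895796 0.06549267665411684 index 136.88440442092693 target -135.74837022199668 peg+180 123.34218409658311 0.04960783159926401
[[-0.899  0.438  0.   ]
 [ 0.438  0.899  0.   ]
 [-0.     0.    -1.   ]]
camera pos [0.20081513 0.59714882 0.37311179] [[ 0.44  0.9  -0.  ]
 [ 0.85 -0.42  0.32]
 [ 0.29 -0.14 -0.95]]
```

```bash
python3 -m crank '[-40,-33,-20,-3,0,-80,-66,-20,-6,0,-120,-99,-20,-9,0,-160,-132,-20,-12,0,-200,-165,-20,-15,0,-240,-198,-20,-18,0,-280,-231,-20,-20,0,-320,-264,-20,-22,0,-360,-297,-20,-24,0,-400,-330,-20,-26,0]'; python3 - <<'E'
from plant import status
from scipy.spatial.transform import Rotation as R
s=status.state();w,x,y,z=s["tool_rot"];print(s["tool_pos"]);print(np.round(R.from_quat([x,y,z,w]).as_matrix(),3)) if 0 else print(R.from_quat([x,y,z,w]).as_matrix().round(3))
E
```

```text
time: 1.8
tool_pos: [0.4802, 0.1078, 0.2518]
tool_rot: [0.001, -0.001, 1.0, 0.0]
contact_force: [0.2, 0.7, -0.0]
gripper_width: 0.0
[0.48024411 0.10778978 0.25175282]
[[-1.    -0.001  0.001]
 [-0.001  1.     0.   ]
 [-0.001  0.    -1.   ]]
```

```bash
python3 -m crank '[-15,-33,0,0,0,-30,-66,0,0,0,-45,-90,0,0,0,-50,-108,0,0,0,-50,-108,0,0,0,-50,-108,0,0,0,-50,-108,0,0,0,-50,-108,0,0,0,-50,-108,0,0,0,-50,-108,0,0,0]'; python3 - <<'E'
from h import *
p,d=vision.grab_frame("wrist");cv2.imwrite("pics/w1.png",p[:,:,::-1]);np.savez("w1.npz",d=d)
for k in ["dial","peg","target_line","round_key","square_key"]:
    for r in regions_of("wrist",k)[:2]: print(k,round(r["confidence"],2),np.round(r["extent"],1))
E
```

```text
time: 2.8
tool_pos: [0.5296, 0.0023, 0.2514]
tool_rot: [0.0, -0.0, 1.0, -0.0]
contact_force: [0.4, 0.1, 0.4]
gripper_width: -0.001
dial 0.63 [333.9 186.2 108.5 107.2]
peg 0.56 [305.  220.   11.3  17.6]
target_line 0.72 [332.1 180.1 160.6 152.5]
round_key 0.59 [185.1 151.6  33.1  27.5]
square_key 0.74 [191.6 207.6  31.7  23.9]
```

View pics/w1.png

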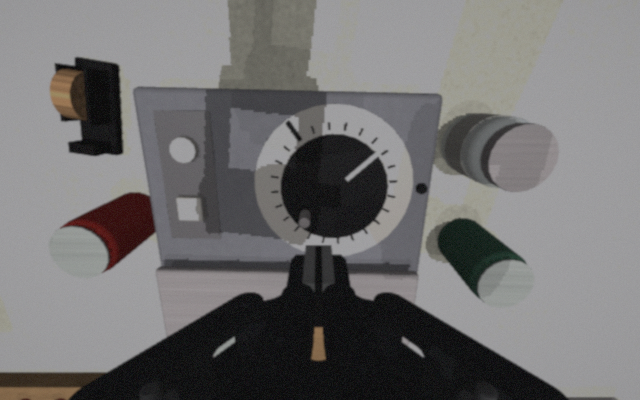

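The wrist view shows the dial centre at (334,186), index end (381,152), long line (289,122)–(300,140), peg top (305,214) with its foot at about (304,224), and round key (183,150). I'll fit these sub-pixel.

```bash
cat > meas.py <<'E'
from h import *
from scipy.optimize import least_squares
def dialmeas(p,guess=(.543,.02),zd=.084,zr=.0715,N=340,res=.0005,pic=None):
    # rectify to top-down maps at dial and ring heights: map axes: col=+y, row=+x
    out={}
    for nm,z in(("d",zd),("r",zr)):
        ii,jj=np.mgrid[0:N,0:N]
        X=np.stack([guess[0]+(ii-N/2)*res,guess[1]+(jj-N/2)*res,np.full(ii.shape,z)])
        c=vision.get_calibration("wrist");q=np.array(c["camera_matrix"])@(np.array(c["R"])@X.reshape(3,-1)+np.array(c["t"]).reshape(3,1))
        u,v=(q[:2]/q[2]).reshape(2,N,N).astype(np.float32)
        out[nm]=cv2.remap(p,u,v,cv2.INTER_CUBIC)
    if pic: cv2.imwrite(pic,np.hstack([out["d"],out["r"]])[:,:,::-1])
    return out
E
python3 - <<'E'
from meas import *
p=cv2.imread("pics/w1.png")[:,:,::-1].copy()
o=dialmeas(p,pic="pics/rect1.png")
# expected positions from manual pixels
C=world("wrist",334,186,z=.084)
for n,u,v,z in(("idx",381,152,.084),("idx_in",347,180,.084),("tl_in",300,140,.0715),("tl_out",289,122,.0715),("pegtop",305,214,.11),("round",183,150,.08),("square",190,208,.08)):
    W=world("wrist",u,v,z=z);d=W-C;print(n,W.round(4),np.degrees(np.arctan2(d[1],d[0])).round(1),np.linalg.norm(d[:2]).round(4))
print(C)
E
```

```text
idx [0.5001 0.0659 0.084 ] 127.3 0.06
idx_in [0.5298 0.0319 0.084 ] 115.8 0.0152
tl_in [ 0.4895 -0.0179  0.0715] -142.4 0.0592
tl_out [ 0.471  -0.0289  0.0715] -144.2 0.0806
pegtop [ 0.5583 -0.0119  0.11  ] -54.0 0.0373
round [ 0.4987 -0.1391  0.08  ] -103.5 0.1618
square [ 0.5629 -0.1405  0.08  ] -80.5 0.161
[0.53640365 0.01822968 0.084     ]
```

View pics/rect1.png

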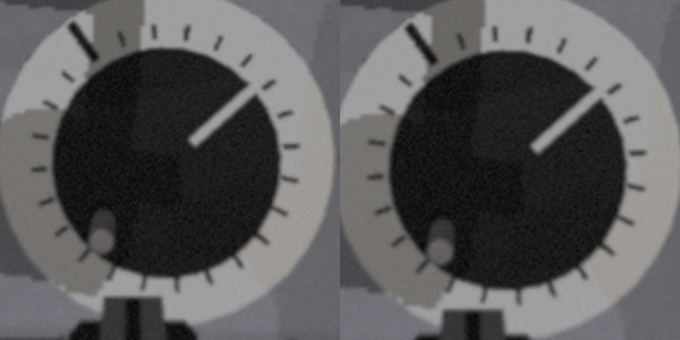

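```bash
python3 -m crank '[-12,-16,30,0,0,-24,-32,60,0,0,-36,-47,85,0,0,-36,-47,105,0,0,-36,-47,120,0,0,-36,-47,135,0,0,-36,-47,145,0,0,-36,-47,153,0,0,-36,-47,158,0,0,-36,-47,158,0,0]'; python3 - <<'E'
from h import *
print(status.state()["tool_pos"])
p,d=vision.grab_frame("wrist");cv2.imwrite("pics/w2.png",p[:,:,::-1]);np.savez("w2.npz",d=d)
E
```

```text
time: 4.1
tool_pos: [0.5655, -0.0451, 0.093]
tool_rot: [-0.0, -0.0, 1.0, 0.0]
contact_force: [-0.4, -0.3, -0.3]
gripper_width: -0.001
[ 0.5655336  -0.04507706  0.09296656]
```

View pics/w2.png

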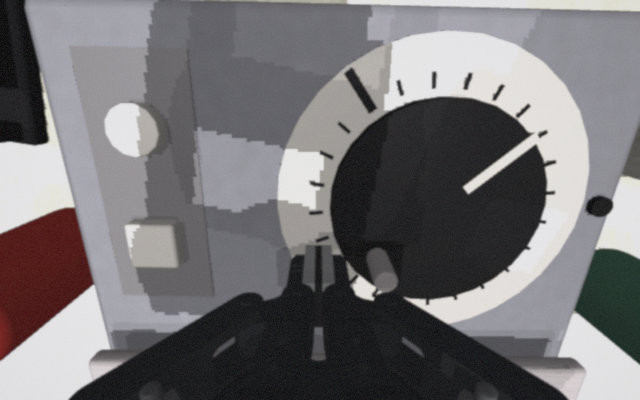

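```bash
python3 -m crank '[0,5,0,0,0,0,9,0,0,0,-2,12,0,0,0,-5,15,0,0,0,-8,19,0,0,0,-10,22,0,0,0,-12,26,0,0,0,-13,29,0,0,0,-14,32,0,0,0,-15,35.5,0,0,0]'; python3 - <<'E'
from h import *
p,d=vision.grab_frame("wrist");cv2.imwrite("pics/w3.png",p[:,:,::-1])
E
```

```text
time: 5.15
tool_pos: [0.581, -0.0095, 0.0936]
tool_rot: [0.0, 0.0, 1.0, 0.0]
contact_force: [0.4, -3.5, 2.9]
gripper_width: 0.004
```

View pics/w3.png

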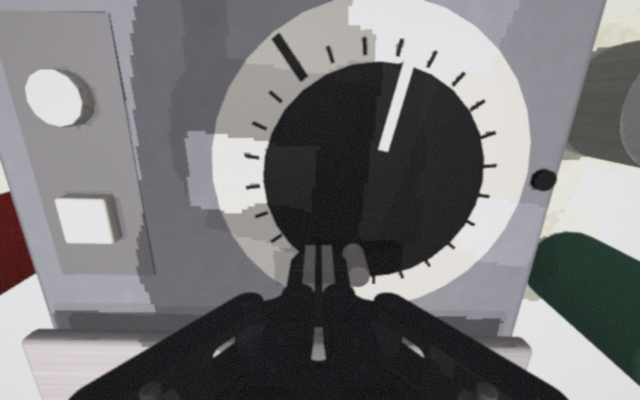

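```bash
cat > ang.py <<'E'
from h import *
def angles(p,C=(.5388,.0183)):
    th=np.radians(np.arange(90,240,.2));c=vision.get_calibration("wrist");G=cv2.cvtColor(p,cv2.COLOR_RGB2GRAY).astype(np.float32)
    def prof(rs,z):
        T,Rr=np.meshgrid(th,rs);X=np.stack([C[0]+Rr*np.cos(T),C[1]+Rr*np.sin(T),np.full(T.shape,z)]).reshape(3,-1)
        q=np.array(c["camera_matrix"])@(np.array(c["R"])@X+np.array(c["t"]).reshape(3,1));u,v=(q[:2]/q[2]).reshape(2,*T.shape).astype(np.float32)
        return cv2.remap(G,u,v,cv2.INTER_LINEAR)
    def peak(a):
        a=a-np.median(a);i=np.argmax(a);s=slice(max(i-25,0),i+26);w=np.clip(a[s]-.4*a[i],0,None);return np.degrees((th[s]*w).sum()/w.sum())
    for lo,hi in((.025,.04),(.04,.055),(.025,.055)): print("idx",lo,peak(prof(np.linspace(lo,hi,20),.084).mean(0)).round(2))
    for zr in(.0705,.0725):
      for lo,hi in((.066,.074),(.075,.083)): print("tgt",zr,lo,peak(255-prof(np.linspace(lo,hi,20),zr).max(0)).round(2))
if __name__=="__main__":
    import sys
    p,d=vision.grab_frame("wrist");cv2.imwrite(sys.argv[1],p[:,:,::-1]);angles(p);print(status.state()["tool_pos"],status.state()["contact_force"])
E
python3 ang.py pics/w3b.png
```

```text
idx 0.025 167.21
idx 0.04 167.38
idx 0.025 167.31
tgt 0.0705 0.066 215.8
tgt 0.0705 0.075 215.73
tgt 0.0725 0.066 215.79
tgt 0.0725 0.075 215.72
[ 0.5808522  -0.00903735  0.09342491] [ 1.2454226  -1.36322657  1.176474  ]
```

```bash
python3 -m crank '[0,4,0,0,0,0,8,0,0,0,0,12,0,0,0,0,16,0,0,0,1,20,0,0,0,2,23,0,0,0,3,26,0,0,0,5,29,0,0,0,6,31,0,0,0,6,31,0,0,0]'; python3 ang.py pics/w4.png
```

```text
time: 6.25
tool_pos: [0.5744, 0.0217, 0.0932]
tool_rot: [-0.0, -0.0, 1.0, 0.0]
contact_force: [-0.2, -1.6, 1.2]
gripper_width: -0.002
idx 0.025 213.26
idx 0.04 212.17
idx 0.025 212.34
tgt 0.0705 0.066 215.94
tgt 0.0705 0.075 215.89
tgt 0.0725 0.066 215.65
tgt 0.0725 0.075 215.63
[0.57443407 0.02163587 0.09312215] [-0.44750667 -1.47261469  1.26711287]
```

```bash
python3 -m crank '[0,0.5,0,0,0,0.5,1,0,0,0,1,1.5,0,0,0,1,1.8,0,0,0,1,1.8,0,0,0,1,1.8,0,0,0,1,1.8,0,0,0,1,1.8,0,0,0,1,1.8,0,0,0,1,1.8,0,0,0]'; python3 ang.py pics/w5.png
```

```text
time: 7.3
tool_pos: [0.5736, 0.023, 0.0932]
tool_rot: [-0.0, 0.0, 1.0, 0.0]
contact_force: [0.4, -3.2, -0.3]
gripper_width: 0.0
idx 0.025 215.36
idx 0.04 214.3
idx 0.025 214.54
tgt 0.0705 0.066 215.96
tgt 0.0705 0.075 215.89
tgt 0.0725 0.066 215.67
tgt 0.0725 0.075 215.63
[0.57368278 0.02303484 0.09322841] [-0.01251024 -3.42526459  1.76104726]
```

View pics/w5.png

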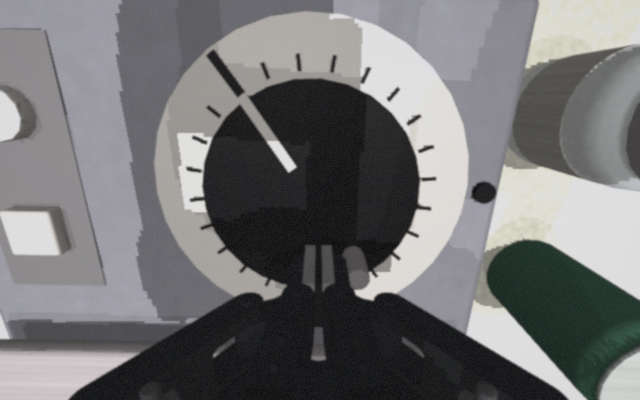

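Index (292,170)–(245,97) and the long line (243,93)–(210,53) now almost line up, about 1° short. I'll push a hair more.

```bash
python3 -m crank '[0,0.3,0,0,0,0,0.6,0,0,0,0,0.6,0,0,0,0,0.6,0,0,0,0,0.6,0,0,0,0,0.6,0,0,0,0,0.6,0,0,0,0,0.6,0,0,0,0,0.6,0,0,0,0,0.6,0,0,0]'; python3 ang.py pics/w6.png
```

```text
time: 8.35
tool_pos: [0.5737, 0.0237, 0.0933]
tool_rot: [-0.0, -0.0, 1.0, 0.0]
contact_force: [-0.0, -2.2, -1.0]
gripper_width: -0.002
idx 0.025 216.44
idx 0.04 215.42
idx 0.025 215.66
tgt 0.0705 0.066 215.96
tgt 0.0705 0.075 215.86
tgt 0.0725 0.066 215.67
tgt 0.0725 0.075 215.59
[0.57368926 0.02367781 0.09324187] [ 0.10199803 -2.39829227  0.49104   ]
```

```bash
python3 -m crank '[0,-4,0,0,0,0,-10,0,0,0,0,-15,-5,0,0,0,-20,-25,0,0,10,-30,-50,0,0,20,-40,-75,0,0,30,-50,-90,0,0,40,-60,-90,0,0,40,-64,-90,0,0,40,-64,-90,0,0]'; python3 ang.py pics/w7.png; python3 - <<'E'
from h import *
p,d=vision.grab_frame("wrist")
for k in ["round_key","square_key"]:
    for r in regions_of("wrist",k)[:2]: print(k,round(r["confidence"],2),np.round(r["extent"],1), world("wrist",*r["extent"][:2],z=.08).round(4))
E
```

```text
time: 9.4
tool_pos: [0.533, -0.0407, 0.182]
tool_rot: [-0.001, 0.001, 1.0, 0.0]
contact_force: [-0.9, 0.6, -0.3]
gripper_width: 0.004
idx 0.025 215.26
idx 0.04 215.05
idx 0.025 215.11
tgt 0.0705 0.066 215.82
tgt 0.0705 0.075 215.56
tgt 0.0725 0.066 215.79
tgt 0.0725 0.075 215.52
[ 0.53314131 -0.04036807  0.18183955] [-0.55339043 -0.28714324 -0.36985701]
round_key 0.87 [201.3 160.9  36.6  37. ] [ 0.4999 -0.1361  0.08  ]
square_key 0.63 [205.6 232.1  35.1  31.7] [ 0.5639 -0.1401  0.08  ]
```

View pics/w7.png

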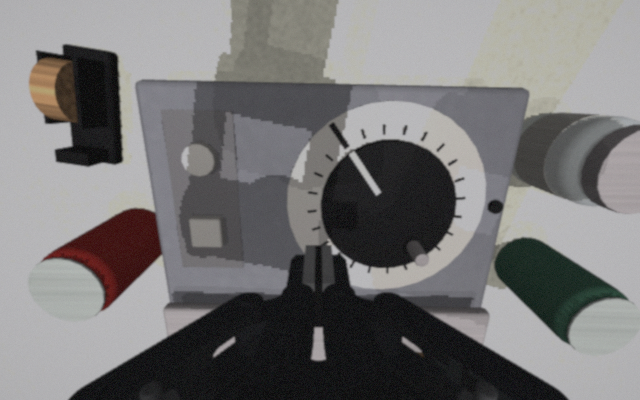

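The dial stays lined up: index (380,194)–(350,151) is collinear with the long line (346,146)–(332,126), within about 0.5°. The round key is at (199,160). Next I go above it.

```bash
python3 -m crank '[8,-25,0,0,0,17,-50,10,0,0,25,-75,30,0,0,33.5,-98,50,0,0,33.5,-98,70,0,0,33.5,-98,82,0,0,33.5,-98,87,0,0,33.5,-98,87,0,0,33.5,-98,87,0,0,33.5,-98,87,0,0]'; python3 - <<'E'
from h import *
p,d=vision.grab_frame("wrist");cv2.imwrite("pics/w8.png",p[:,:,::-1]);print(pix("wrist",status.state()["tool_pos"]),pix("wrist",[.4995,-.1385,.08]))
for k in ["round_key","square_key"]:
    for r in regions_of("wrist",k)[:2]: print(k,round(r["confidence"],2),np.round(r["extent"],1), world("wrist",*r["extent"][:2],z=.08).round(4))
E
```

```text
time: 10.6
tool_pos: [0.5012, -0.1383, 0.0975]
tool_rot: [0.001, -0.0, 1.0, -0.0]
contact_force: [0.4, 0.4, -0.1]
gripper_width: 0.002
[319.08439858 260.12685924] [318.79039699 242.60693613]
round_key 0.65 [531.8 274.3 216.4 227. ] [ 0.5205 -0.0091  0.08  ]
round_key 0.57 [317.9 235.7  53.1  42.7] [ 0.4948 -0.139   0.08  ]
square_key 0.65 [318.8 337.   11.3  22.6] [ 0.5678 -0.1384  0.08  ]
```

View pics/w8.png

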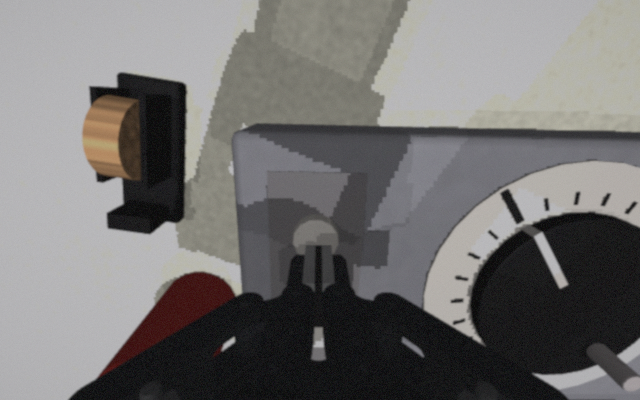

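Cap centre is at about (317,242), matching the estimate, and the fingertip is over it. Press.

```bash
python3 -m crank '[1.5,0,4,0,0,1.5,0,8,0,0,1.5,0,12,0,0,1.5,0,15,0,0,1.5,0,17,0,0,1.5,0,19,0,0,1.5,0,20,0,0,1.5,0,21,0,0,1.5,0,21,0,0,1.5,0,21,0,0]'
```

```text
time: 11.75
tool_pos: [0.4987, -0.1384, 0.0755]
tool_rot: [-0.0, 0.0, 1.0, 0.0]
contact_force: [-3.3, 0.6, 4.1]
gripper_width: 0.001
```

```bash
python3 -m crank '[0,0,0.5,0,0,0,0,1,0,0,0,0,1.5,0,0,0,0,2,0,0,0,0,2,0,0,0,0,2,0,0,0,0,2,0,0,0,0,2,0,0,0,0,2,0,0,0,0,2,0,0]'
```

```text
time: 12.75
tool_pos: [0.4988, -0.1384, 0.074]
tool_rot: [-0.0, -0.0, 1.0, 0.0]
contact_force: [-4.5, 2.2, 8.2]
gripper_width: -0.002
```

```bash
python3 -m crank '[0,0,0.5,0,0,0,0,1,0,0,0,0,1.2,0,0,0,0,1.2,0,0,0,0,1.2,0,0,0,0,1.2,0,0,0,0,1.2,0,0,0,0,1.2,0,0,0,0,1.2,0,0,0,0,1.2,0,0]'
```

```text
time: 13.75
tool_pos: [0.4989, -0.1384, 0.0738]
tool_rot: [-0.0, -0.0, 1.0, 0.0]
contact_force: [-8.0, 3.4, 14.0]
gripper_width: 0.001
```

The key has bottomed out: 1.2 mm more command gave only 0.2 mm of travel, and force rose to 14 N. Release.

```bash
python3 -m crank '[0,0,-2,0,0,0,0,-5,0,0,0,0,-10,0,0,0,0,-20,0,0,0,0,-40,0,0,-10,30,-70,0,0,-20,60,-100,0,0,-32,98,-108,0,0,-32,98,-108,0,0,-32,98,-108,0,0]'; python3 ang.py pics/w9.png; python3 - <<'E'
from h import *
a,d=vision.grab_frame("scene");cv2.imwrite("pics/scene9.png",a[:,:,::-1])
b=cv2.imread("pics/scene0.png");d=cv2.absdiff(a[:,:,::-1].copy(),b).max(2);print(status.state()["contact_force"])
w=cv2.imread("pics/w9.png")[60:310,100:560];s=a[140:380,170:440,::-1]
cv2.imwrite("pics/v9.png",np.vstack([cv2.resize(w,(552,300)),cv2.resize(s,(552,300))])) 
E
```

```text
time: 14.75
tool_pos: [0.531, -0.0399, 0.1805]
tool_rot: [0.0, -0.001, 1.0, -0.0]
contact_force: [0.6, 0.2, -0.7]
gripper_width: 0.004
idx 0.025 215.8
idx 0.04 215.45
idx 0.025 215.59
tgt 0.0705 0.066 216.16
tgt 0.0705 0.075 215.72
tgt 0.0725 0.066 216.13
tgt 0.0725 0.075 215.69
[ 0.53047398 -0.04049752  0.17973736] [0.10958331 0.34526671 0.75246769]
[-0.26331542 -0.968079   -0.09158581]
```

View pics/v9.png

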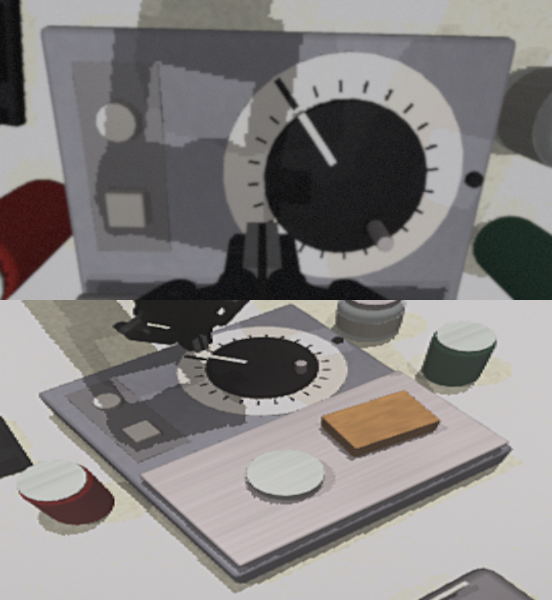

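Index and long line are collinear, the key is up again, the goods are undisturbed, and the arm is clear. Handing in.

```bash
python3 -c "from plant import order;print(order.job_done())"
```

```text
the job is handed in; nothing more can be done
None
```

The job is handed in, at about 15 s on the robot's clock. I pushed the dial about 85° counter-clockwise by its peg with closed fingers. Then I pressed the round key down to its stop and let it come up again.

- **Dial:** in the last wrist picture the index mark reads 215.6° and the target line 215.7–216.2°, so they agree within about 0.5°. A reading just after I backed off the peg gave 0.4–0.7°. While I was pushing, readings along the mark differed by about 1°, probably because of shadows across the dial.
- **Peg force:** the sideways force reading at the end of each push was at most about 3.5 N, well under the 30 N limit.
- **Round key:** it bottomed out at 14 N, with the fingertip at 73.8 mm, which matches its full 6 mm of travel. In the last pictures it looks raised again, though I did not measure its height. A side force of about 8 N also showed during the press.
- **Surroundings:** by eye in the last pictures the scale has not shifted, the square key was not touched, and the goods in view stand where they were. The tape dispenser was mostly outside those views, but the arm never came near it. The arm was clear of everything at hand-in.

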